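# Unplug the tall battery pack and hold it over the inspection mirror

### The job

One of the three battery packs in the charging dock is taller than the other two: pull it straight up out of its bay, past the spring catch, and hold it in the air over the middle of the round mirror lying on the bench, upright and level, with its plug end down about 12 cm above the glass, so that its contacts can be looked at. Finish while still holding it there, steady; do not drop it or set it on the bench and do not tip it over on the way. Do not touch the mirror, leave the two shorter packs plugged in and leave the other things on the bench where they are.

Things in the scene. Friction and masses are not known exactly. Their poses are not given: they have to be found in the camera images.
- tall_pack: Taller black battery pack, 0.25 to 0.5 kg, in any of the 3 bays. Origin: centre of its plug's underside; z up, x its long side. Plug 40 (x) x 24 (y) x 35 mm tall, above it a plain box housing 60 (x) x 38 (y) x 80 mm tall; grip the housing across y. Plugged in, the origin is 15 mm above the bench, the plug is hidden and the housing reaches from 50 to 130 mm above the bench.
- tall_pack_foot (a point): Centre of the underside of the tall pack's plug (same point and axes as tall_pack). The plug's +x side has a groove, 4 mm deep and 10 to 24 mm above this point, for the catch.
- short_pack_a: A shorter black pack plugged into another bay: same plug, origin and axes as the tall one, housing 60 x 38 x 45 mm, top 95 mm above the bench. To be left in place.
- short_pack_b: The other short black pack, the same as short_pack_a.
- dock: Grey charging dock, fixed, 110 (x) x 360 (y) x 50 mm tall; origin at the centre of its underside. Three bays at y = -120, 0, 120 mm, each 38 mm deep, open upward; the packs' axes are parallel to the dock's. A sprung roller in each bay's +x wall catches the plug: pulling a pack up takes 8 to 20 N, weight included, most in the first 8 mm; after 35 mm of lift the plug is out.
- mirror: Round black-framed inspection mirror lying face up on the bench, fixed, 160 mm in diameter and 24 mm tall; origin at the centre of its underside, z up.
- mirror_face (a point): Centre of the mirror's glass, 24 mm above the bench, z up.
- glue_bottle: Bystander: white glue bottle, 36 mm in diameter, 90 mm tall, standing near the mirror's far side; origin at the centre of its underside.
- tape_roll: Bystander: yellow roll of tape lying flat, 84 mm in diameter, 24 mm tall, near the mirror's robot side; origin at the centre of its underside.
- screwdriver: Bystander: screwdriver, 160 mm long, lying on the bench on the robot side of the dock.
- brush: Bystander: brush lying on the bench towards its right side.
- spray_can: Bystander: can, 52 mm in diameter, 130 mm tall, standing on the bench's left side; origin at the centre of its underside.
Not all that is in view belongs to the job. What is shaped like the tall_pack but green is not meant.

How it is judged:
By the outcome, as a careful person would: the job done as asked, in the order asked, and still so for the second after the job is handed in, while the arm keeps its last pose, push and grip.
It also fails if it takes over 40 s, if anything falls off the work surface, if the arm or the gripper's body presses on something with over 40 N, if the wrist force passes 120 N, or if a joint passes its speed limit or range.

### The arm

A 6-joint arm with a two-finger parallel gripper is mounted at the origin on the work surface. World frame = base frame: x ahead of the robot, y to its left, z up, the work surface at z = 0. Lengths are in mm, angles in rad, forces in N, time in s.
With the tool pointing down it reaches from about 350 to 975 mm from the base axis. Payload 7.1 kg.
Tool frame: the origin (TCP) lies midway between the tips of the shut fingers; the grasp point (between the pads) lies 19 mm behind it; z points along the fingers, y is the line along which they close (so a half turn about z gives the same grasp; the last joint's range is limited). The gripper opens to 88 mm and grips with 3 to 60 N. Pads are 20 mm wide; open, the fingers measure 115 mm over their backs; the gripper's body (75 mm by 178 mm) begins 61 mm behind the grasp point.
Start: joints at [1.214, 0.423, 1.63, -0, 1.089, -0.019], TCP at [207.101, 589.673, 222.675] pointing down, gripper open.
Joint ranges: [-3, 3], [-0.9, 2.11], [0.09, 2.58], [-1.31, 4.45], [0.11, 2.69], [-2.54, 2.54]. Speed limits (rad/s): [2.39, 2.39, 3.01, 3.14, 3.14, 3.14].

### API

Orientations are given as a rotation vector (axis times angle).
In Python, from workcell import ctrl gives the robot as it stands.
- The arm moves only by the shell command python3 -m pendant 'ROWS'. ROWS is a JSON object of lists of equal length, an entry for each row: "grip": the opening, from -1 (shut) to 1 (fully open); "linear": the shift along the tool's x, y, z in mm, a list of three; "angular": the turn, a rotation vector about the tool's x, y, z in rad, a list of three. In form: {"grip": [grip, ...], "linear": [[tx, ty, tz], ...], "angular": [[ax, ay, az], ...]}. A call has 1 to 12 rows; each row shifts and turns the commanded pose from where the row before left it, along the tool's axes as they then stand; what a row does not reach is not made up. A row lasts 1/12 s, in which the tool goes at most 41.7 mm and 7.16 degrees, less where a joint would pass 70% of its speed; a pose out of reach is approached as far as the arm can. A call with a gripper value outside its range is refused whole. The fingers move at their own pace and stop on an object; the grip force is fixed at half the most. Time passes only in rows, so rows that do not move let the fingers close. It gives the time, the measured TCP pose, the force, the opening and the grip force at its end, in the units of the state.
- ctrl.get_obs(): the state, without advancing time (a new reading comes with each control period).
- ctrl.get_image(name): name is "side" or "top"; returns the picture (400x640x3 uint8, red, green, blue); there is no depth.
- ctrl.camera_params(name): a dict with "vfov" (degrees; the focal length in pixels is half the picture's height over the tangent of half this angle, whatever the lens; pixels are square), "cx", "cy" (the principal point, pixels), "k1" (the pictures are not rectified: a ray, as slopes to the right and down, at radius r is drawn at 1 + k1 r^2 times it, then the intrinsics apply), "R" (3x3) and "t" (3): a world point X has camera coordinates R X + t. Camera axes: x right, y down, z forward; pixel columns grow to the right and rows downward; lengths in mm; the calibration is good to about 2 mm. A picture is of the moment at which its call begins. camera_params takes no time and is no camera call.
- ctrl.close_job(): hands the job in; it is judged then, once.
The state is a dict: "t": time; "qpos": joint angles; "qvel": joint speeds; "joint_torque": joint torques, N m; "ee_pos": TCP position; "orientation": TCP orientation; "ft_force": force on the tool from outside, world axes, zero at the start; "moment": the same for the moment, N m; "width": finger opening in mm; "grasp_force": force on a finger pad.
Only numpy, scipy, OpenCV 4.12 (cv2) and the standard library are available. Lean on these libraries where they do the work, as an engineer would, in place of code of your own. Each camera call takes 0.05 s, during which the arm holds its last target. There are 200 camera calls.

## Working session

There is one attempt and no reset: what is moved stays moved. The work goes in short steps, Python scripts to look and compute and a shell command to move; the robot and the scene stay as the last step left them, time stands still between calls to the robot, and variables do not carry over. Pictures are saved under pics/ and viewed, at most 10 in all, crops included, and the job is handed in when it is done.

```bash
mkdir -p pics
python3 - <<'E'
from workcell import ctrl
import cv2
for n in("top","side"):
    cv2.imwrite(f"pics/{n}0.png",ctrl.get_image(n)[:,:,::-1]); p=ctrl.camera_params(n); print(n,p)
o=ctrl.get_obs();print(o)
E
```

```text
top {'vfov': 46.105934982021225, 'cx': 312.13593146287786, 'cy': 205.85831079493857, 'k1': 0.04269269888600412, 'R': array([[ 0.00321831, -0.99998829,  0.0036144 ],
       [-0.99843733, -0.00341492, -0.05577843],
       [ 0.05579012, -0.00342924, -0.99843663]]), 't': array([ -18.29269142,  544.07511805, 1584.3538058 ])}
side {'vfov': 44.014585888036635, 'cx': 321.18547643551744, 'cy': 207.88914898064638, 'k1': -0.012820960110574228, 'R': array([[ 0.84133896, -0.54042123, -0.00967784],
       [-0.34322535, -0.52033721, -0.78194984],
       [ 0.41754655,  0.66120654, -0.62326623]]), 't': array([-468.51872394,  199.17348058, 1243.31650621])}
{'t': 0.1, 'qpos': array([ 1.21402374e+00,  4.23771677e-01,  1.63060108e+00,  5.20871855e-06,
        1.08862626e+00, -1.89994691e-02]), 'qvel': array([ 3.83445034e-04, -8.12207094e-06, -1.05719111e-04,  2.16629907e-04,
        5.03476285e-04, -1.04237008e-03]), 'joint_torque': array([ 8.63566243e-05, -5.45613670e+01, -2.74325252e+01,  6.46108598e-02,
        1.87602988e-02, -3.57441070e-05]), 'ee_pos': array([206.91348729, 589.21757257, 221.97982243]), 'orientation': array([-5.28012843e-01, -3.09663095e+00,  2.16869622e-03]), 'ft_force': array([0.50329886, 0.68432343, 0.11454403]), 'moment': array([-0.03190233,  0.01998854, -0.02027013]), 'grasp_force': 0.0, 'width': 87.59349547863798}
```

View pics/top0.png

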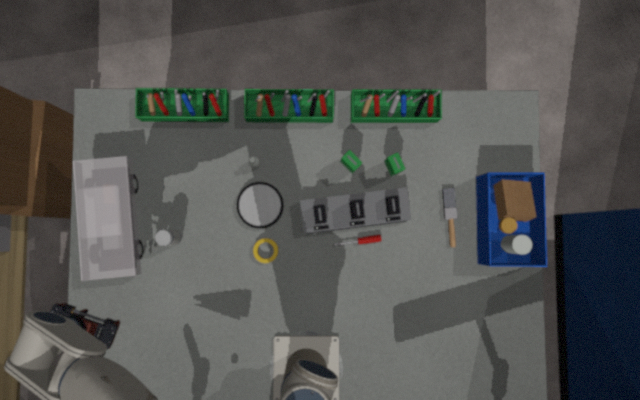

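View pics/side0.png

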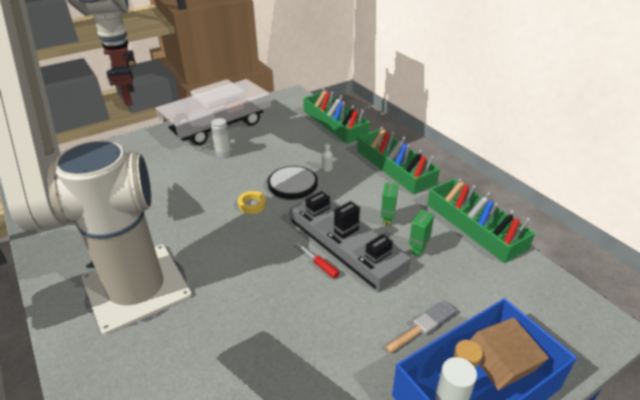

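Top view: the mirror is at (260,205), with the dock running from (302,215) to (410,205). The black packs are at about (320,214), (357,210) and (393,206). The tape roll is at (265,251), the bottle at (254,161) and the screwdriver at (362,240).

Candidates for the tall pack in the side view:
- Black packs at (317,203), (346,220) and (378,247).
- Green look-alikes at (390,203) and (421,233), which are ruled out by colour.

The middle one at (346,220) looks tallest, so I'll check it in a close crop.

Run:
```python
import cv2
a=cv2.imread("pics/side0.png")[170:290,270:430]; cv2.imwrite("pics/sc.png",cv2.resize(a,None,fx=5,fy=5,interpolation=cv2.INTER_CUBIC))
a=cv2.imread("pics/top0.png")[150:270,230:420]; cv2.imwrite("pics/tc.png",cv2.resize(a,None,fx=4.2,fy=4.2,interpolation=cv2.INTER_CUBIC))
```

```text
(no output)
```

View pics/sc.png

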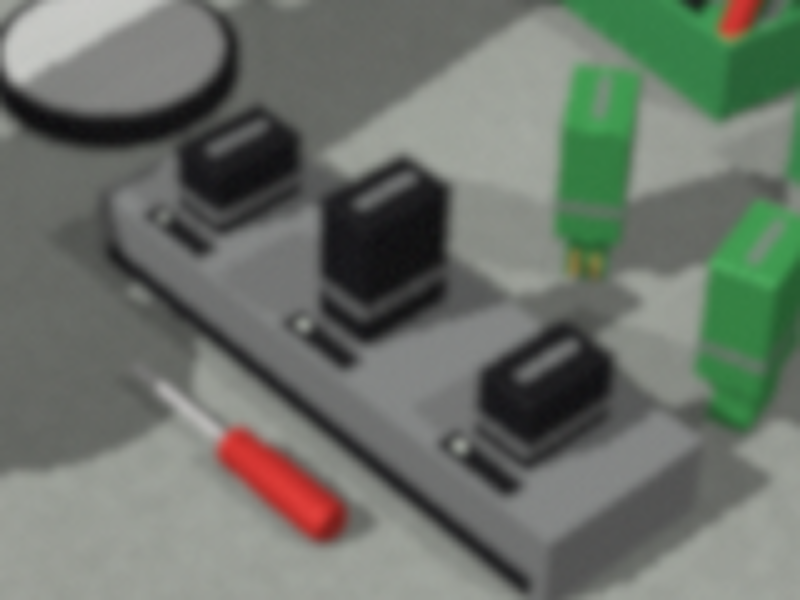

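View pics/tc.png

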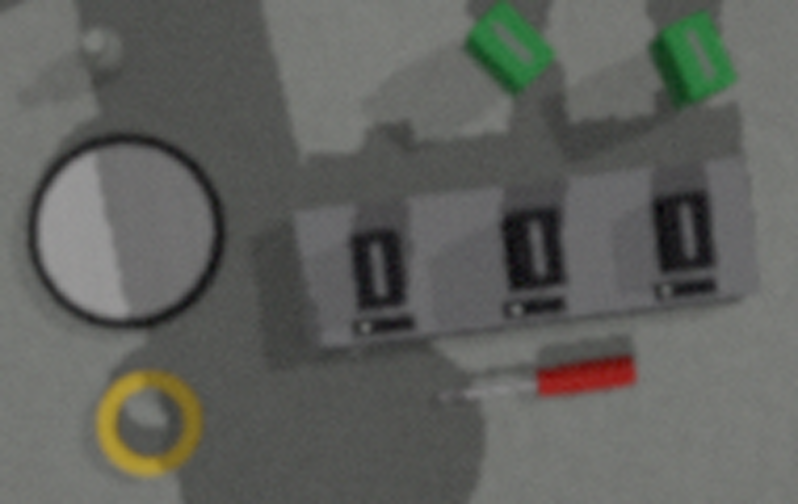

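The close crops confirm it. The middle black pack is clearly taller: its side label is at crop (389,187) and its top label at crop (537,248). Both neighbours are short. The mirror centre is at top crop (126,230).

```bash
cat > h.py <<'E'
import numpy as np, cv2
from workcell import ctrl
def cam(n):
    p=ctrl.camera_params(n); f=200/np.tan(np.radians(p["vfov"]/2))
    return np.array([[f,0,p["cx"]],[0,f,p["cy"]],[0,0,1]]),np.array([p["k1"],0,0,0.]),np.array(p["R"]),np.array(p["t"])
def full(u,off,s): return (np.array(u,float)+.5)/s-.5+off
def norm(n,px):
    K,d,R,t=cam(n); return cv2.undistortPoints(np.array([[px]],float),K,d).ravel()
def onz(n,px,z):
    K,d,R,t=cam(n); r=R.T@np.append(norm(n,px),1); c=-R.T@t; return c+r*(z-c[2])/r[2]
def tri(a,b):
    P=[np.c_[cam(n)[2],cam(n)[3]] for n in("top","side")]
    X=cv2.triangulatePoints(P[0],P[1],norm("top",a),norm("side",b)).ravel(); return X[:3]/X[3]
def proj(n,X):
    K,d,R,t=cam(n); return cv2.projectPoints(np.array(X,float).reshape(-1,3),cv2.Rodrigues(R)[0],t,K,d)[0].reshape(-1,2)
E
python3 - <<'E'
from h import *
np.set_printoptions(precision=1,suppress=True)
T=lambda u:full(u,(230,150),4.2); S=lambda u:full(u,(270,170),5)
for nm,t,s,z in(("tall",(537,248),(389,187),130),("s1",(377,266),(238,133),95),("s2",(686,228),(546,358),95)):
    print(nm,tri(T(t),S(s)),onz("top",T(t),z),onz("side",S(s),z))
print("mirror",onz("top",T((126,230)),24), onz("side",S((112,52)),24))
for u in((30,230),(222,230),(126,133),(126,327)): print("rim",onz("top",T(u),24))
for u in((293,211),(746,158),(757,296),(322,347)): print("dock",onz("top",T(u),50))
print("bottle",onz("top",T((98,44)),90),"tape",onz("top",T((150,424)),24))
a=onz("top",T((377,266)),95);b=onz("top",T((686,228)),95);v=a-b;print("yaw",np.arctan2(-v[0],v[1]))
from scipy.spatial.transform import Rotation as Ro
o=ctrl.get_obs();print(Ro.from_rotvec(o["orientation"]).as_matrix())
E
```

```text
tall [ 531.9 -160.8  130.9] [ 529.3 -159.3  130. ] [ 535.3 -161.3  130. ]
s1 [517.7 -40.2  95.6] [516.8 -39.7  95. ] [519.1 -40.   95. ]
s2 [ 548.  -278.4   93.3] [ 546.9 -277.4   95. ] [ 547.9 -280.2   95. ]
mirror [548.  161.2  24. ] [547.2 154.7  24. ]
rim [547.8 238.3  24. ]
rim [548.3  83.9  24. ]
rim [626.5 161.9  24. ]
rim [470.  160.4  24. ]
dock [562.1  26.2  50. ]
dock [ 605.4 -333.2   50. ]
dock [ 496. -341.   50.]
dock [454.4   2.8  50. ]
bottle [688.6 177.   90. ] tape [392.5 140.5  24. ]
yaw 0.12592528578201895
[[-0.9  0.3 -0. ]
 [ 0.3  0.9 -0. ]
 [ 0.  -0.  -1. ]]
```

Measurements agree with the given sizes: label triangulation gives z = 131 against 130, and the pack spacing is 119 mm. The tall pack is at about (532,-160), the mirror at (548,160) and the dock yaw is about 0.125. I'll turn the tool by -0.463 about its z, then cross over at height.

```bash
python3 -m pendant '{"grip":[1,1,1,1,1,1,1,1,1,1,1,1],"linear":[[0,0,0],[0,0,0],[0,0,0],[0,0,0],[-10,-34,0],[-10,-34,0],[-10,-34,0],[-10,-34,0],[-10,-34,0],[-10,-34,0],[-10,-34,0],[-10,-34,0]],"angular":[[0,0,-0.116],[0,0,-0.116],[0,0,-0.116],[0,0,-0.115],[0,0,0],[0,0,0],[0,0,0],[0,0,0],[0,0,0],[0,0,0],[0,0,0],[0,0,0]]}'
python3 -m pendant '{"grip":[1,1,1,1,1,1,1,1,1,1,1,1],"linear":[[-10,-34,0],[-10,-34,0],[-10,-34,0],[-10,-34,0],[-10,-34,0],[-10,-34,0],[-10,-34,0],[-10,-34,0],[-10,-34,0],[-10,-34,0],[-10,-34,0],[-10,-34,0]],"angular":[[0,0,0],[0,0,0],[0,0,0],[0,0,0],[0,0,0],[0,0,0],[0,0,0],[0,0,0],[0,0,0],[0,0,0],[0,0,0],[0,0,0]]}'
python3 -m pendant '{"grip":[1,1,1],"linear":[[-10,-34,0],[0,0,0],[0,0,0]],"angular":[[0,0,0],[0,0,0],[0,0,0]]}'
cat > st.py <<'E'
import sys
from h import *
from scipy.spatial.transform import Rotation as Ro
np.set_printoptions(precision=3,suppress=True)
o=ctrl.get_obs();R=Ro.from_rotvec(o["orientation"]).as_matrix()
print(o["t"],o["ee_pos"],"yaw",np.arctan2(-R[0,1],R[1,1]),"tilt",R[:2,2],"w",o["width"],o["grasp_force"],o["ft_force"],o["qpos"])
g=np.array(sys.argv[1:4],float); d=R.T@(g-o["ee_pos"]); print("tool shift to",g,d)
E
python3 st.py 532 -160 160
```

```text
t: 1.1
ee_pos: [320.5, 328.1, 222.5]
orientation: [0.197, -3.135, 0.0]
ft_force: [1.2, 0.5, 0.2]
width: 87.9
grasp_force: 0.0
t: 2.1
ee_pos: [490.6, -61.9, 222.5]
orientation: [0.196, -3.135, -0.0]
ft_force: [0.7, 0.8, -0.3]
width: 87.9
grasp_force: 0.0
t: 2.35
ee_pos: [504.7, -93.9, 222.2]
orientation: [0.192, -3.135, -0.0]
ft_force: [0.2, 0.5, -1.1]
width: 87.6
grasp_force: 0.0
2.35 [504.721 -93.93  222.216] yaw 0.12205583545369801 tilt [-0.001  0.   ] w 87.55455698777835 0.0 [ 0.242  0.472 -1.081] [-0.207  0.261  1.874  0.     1.008 -1.9  ]
tool shift to [ 532. -160.  160.] [-19.074 -68.922  62.178]
```

```bash
python3 -m pendant '{"grip":[1,1,1,1,1,1,1],"linear":[[-9.5,-34.5,0],[-9.5,-34.5,0],[0,0,20],[0,0,20],[0,0,20],[0,0,0],[0,0,0]],"angular":[[0,0,0],[0,0,0],[0,0,0],[0,0,0],[0,0,0],[0,0,0],[0,0,0]]}'
python3 st.py 532 -160 80
python3 - <<'E'
from h import *
a=ctrl.get_image("side")[:,:,::-1];cv2.imwrite("pics/s1.png",cv2.resize(a[130:290,250:450],None,fx=3.75,fy=3.75,interpolation=cv2.INTER_CUBIC))
E
```

```text
t: 2.93
ee_pos: [531.0, -157.2, 161.9]
orientation: [0.198, -3.132, -0.002]
ft_force: [-0.6, -0.7, -0.1]
width: 88.0
grasp_force: 0.0
2.9333 [ 530.957 -157.244  161.925] yaw 0.12633907381637016 tilt [-0.003  0.001] w 87.95764188742751 0.0 [-0.619 -0.66  -0.123] [-0.309  0.401  1.832  0.     0.912 -2.007]
tool shift to [ 532. -160.   80.] [-0.922 -2.983 81.918]
```

View pics/s1.png

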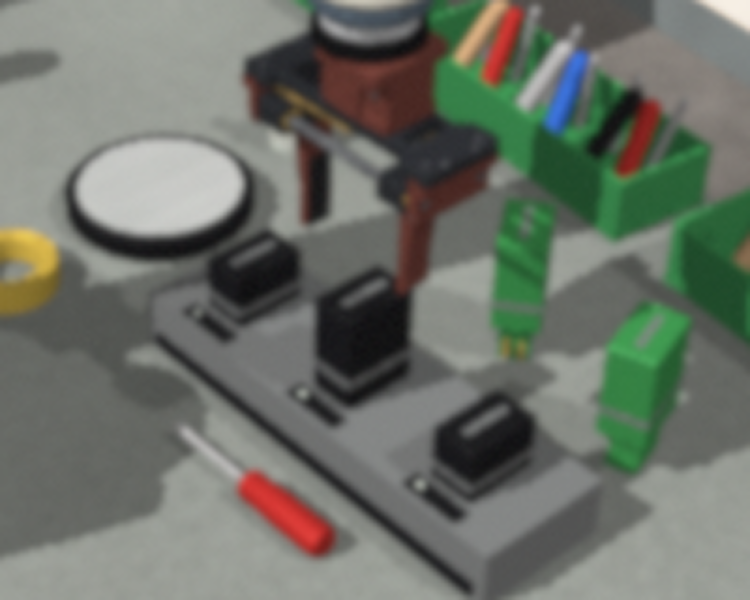

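The fingertips at crop (314,220) and (411,288) straddle the tall pack's top label at (363,291), with clearance on both sides. I'll descend and close.

```bash
python3 -m pendant '{"grip":[1,1,1,1,1,1,1,1,1],"linear":[[-1,-2.5,0],[0,0,12],[0,0,12],[0,0,12],[0,0,12],[0,0,12],[0,0,12],[0,0,10],[0,0,0]],"angular":[[0,0,0],[0,0,0],[0,0,0],[0,0,0],[0,0,0],[0,0,0],[0,0,0],[0,0,0],[0,0,0]]}'
python3 st.py 532 -160 80
python3 -m pendant '{"grip":[-1,-1,-1,-1,-1,-1,-1,-1,-1,-1,-1,-1],"linear":[[0,0,0],[0,0,0],[0,0,0],[0,0,0],[0,0,0],[0,0,0],[0,0,0],[0,0,0],[0,0,0],[0,0,0],[0,0,0],[0,0,0]],"angular":[[0,0,0],[0,0,0],[0,0,0],[0,0,0],[0,0,0],[0,0,0],[0,0,0],[0,0,0],[0,0,0],[0,0,0],[0,0,0],[0,0,0]]}'
python3 st.py 532 -160 80
```

```text
t: 3.73
ee_pos: [531.9, -160.5, 78.1]
orientation: [0.196, -3.132, -0.002]
ft_force: [-1.0, 0.0, -1.2]
width: 87.9
grasp_force: 0.0
3.7333 [ 531.88  -160.483   78.053] yaw 0.12513313086292355 tilt [-0.004  0.001] w 87.85367982336469 0.0 [-0.98   0.016 -1.169] [-0.314  0.533  1.867 -0.     0.746 -2.01 ]
tool shift to [ 532. -160.   80.] [-0.172  0.467 -1.946]
t: 4.73
ee_pos: [533.6, -161.2, 80.9]
orientation: [-0.197, 3.135, -0.001]
ft_force: [-0.2, -1.8, 2.2]
width: 37.9
grasp_force: 30.0
4.7333 [ 533.558 -161.172   80.88 ] yaw 0.12523877874393813 tilt [ 0. -0.] w 37.88387333134618 29.997223019599915 [-0.175 -1.824  2.237] [-0.315  0.529  1.865 -0.     0.748 -2.01 ]
tool shift to [ 532. -160.   80.] [1.4   1.358 0.879]
```

It gripped at 37.9 mm wide with 30 N and almost no side force. Now I'll pull up slowly.

```bash
python3 -m pendant '{"grip":[-1,-1,-1,-1,-1,-1],"linear":[[0,0,-2],[0,0,-2],[0,0,-2],[0,0,-2],[0,0,-2],[0,0,-2]],"angular":[[0,0,0],[0,0,0],[0,0,0],[0,0,0],[0,0,0],[0,0,0]]}'
python3 -m pendant '{"grip":[-1,-1,-1,-1,-1,-1,-1,-1,-1,-1,-1,-1],"linear":[[0,0,-4],[0,0,-4],[0,0,-4],[0,0,-4],[0,0,-4],[0,0,-4],[0,0,-4],[0,0,-4],[0,0,-4],[0,0,-4],[0,0,-4],[0,0,-4]],"angular":[[0,0,0],[0,0,0],[0,0,0],[0,0,0],[0,0,0],[0,0,0],[0,0,0],[0,0,0],[0,0,0],[0,0,0],[0,0,0],[0,0,0]]}'
python3 st.py 532 -160 80
python3 - <<'E'
from h import *
a=ctrl.get_image("side")[:,:,::-1];cv2.imwrite("pics/s2.png",cv2.resize(a[130:290,250:450],None,fx=3.75,fy=3.75,interpolation=cv2.INTER_CUBIC))
E
```

```text
t: 5.23
ee_pos: [532.8, -161.2, 91.6]
orientation: [0.197, -3.134, 0.0]
ft_force: [2.0, -5.6, -11.8]
width: 38.1
grasp_force: 30.0
t: 6.23
ee_pos: [533.3, -160.8, 141.1]
orientation: [0.197, -3.135, -0.0]
ft_force: [0.1, 0.0, -3.2]
width: 38.1
grasp_force: 30.0
6.2333 [ 533.327 -160.805  141.091] yaw 0.12527841722972138 tilt [-0.  0.] w 38.06541859962796 29.995393753051758 [ 0.101  0.038 -3.22 ] [-0.314  0.434  1.839  0.     0.868 -2.01 ]
tool shift to [ 532. -160.   80.] [ 1.21   0.953 61.091]
```

View pics/s2.png

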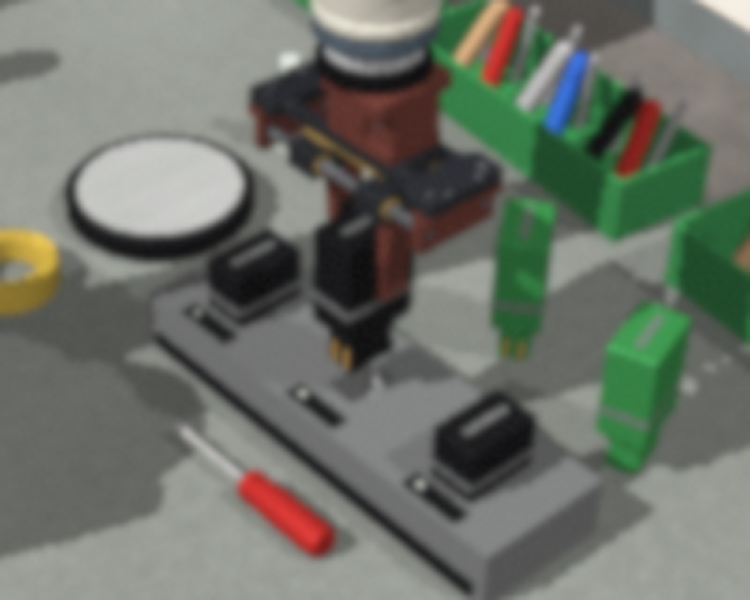

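The pack is out, plug and contacts visible at crop (345,355), hanging upright. The short packs are still seated at (255,272) and (483,437). The load is 3.2 N. The mirror glass centre in this crop is about (161,188), which I'll use to refine the target, after raising the pack.

```bash
python3 -m pendant '{"grip":[-1,-1,-1,-1,-1,-1,-1],"linear":[[0,0,-12],[0,0,-12],[0,0,-12],[0,0,-12],[0,0,-12],[0,0,-12],[0,0,0]],"angular":[[0,0,0],[0,0,0],[0,0,0],[0,0,0],[0,0,0],[0,0,0],[0,0,0]]}'
python3 - <<'E'
from h import *
T=lambda u:full(u,(230,150),4.2); S=lambda u:full(u,(250,130),3.75)
print(onz("side",S((161,188)),24), tri(T((126,230)),S((161,188))))
th=np.linspace(0,2*np.pi,60)
for c in((548,160),(547,157)):
    P=proj("side",np.c_[c[0]+80*np.cos(th),c[1]+80*np.sin(th),24+0*th])
    q=(P-(250,130)+.5)*3.75-.5; print(c,q.min(0),q.max(0))
E
python3 st.py 548 160 210
```

```text
t: 6.87
ee_pos: [535.0, -161.5, 215.9]
orientation: [-0.196, 3.131, -0.003]
ft_force: [0.3, -0.6, -2.9]
width: 37.8
grasp_force: 30.0
[549.31700345 154.77656979  24.        ] [550.11776647 160.64560651  20.07635558]
(548, 160) [ 61.29256928 132.76424417] [251.45030547 242.65415828]
(547, 157) [ 61.90276513 134.7028716 ] [252.35055669 244.93135899]
6.8667 [ 534.956 -161.482  215.91 ] yaw 0.12517729642239256 tilt [ 0.005 -0.002] w 37.778373779440884 29.995436668395996 [ 0.332 -0.611 -2.86 ] [-0.314  0.333  1.787 -0.     1.017 -2.01 ]
tool shift to [548. 160. 210.] [-53.055 317.35    5.479]
```

```bash
python3 -m pendant '{"grip":[-1,-1,-1,-1,-1,-1,-1,-1,-1,-1],"linear":[[-1.4,8,0],[-2.8,16,0],[-4.2,24,0],[-5,28,0],[-5,28,0],[-5,28,0],[-5,28,0],[-5,28,0],[-5,28,0],[-5,28,0]],"angular":[[0,0,0],[0,0,0],[0,0,0],[0,0,0],[0,0,0],[0,0,0],[0,0,0],[0,0,0],[0,0,0],[0,0,0]]}'
python3 -m pendant '{"grip":[-1,-1,-1,-1,-1,-1,-1,-1,-1,-1],"linear":[[-5,28,0],[-3.5,20,0],[-2.5,14,0],[-1.6,9,0],[0,0,0],[0,0,0],[0,0,0],[0,0,0],[0,0,0],[0,0,0]],"angular":[[0,0,0],[0,0,0],[0,0,0],[0,0,0],[0,0,0],[0,0,0],[0,0,0],[0,0,0],[0,0,0],[0,0,0]]}'
python3 st.py 549.5 158.5 210
python3 - <<'E'
from h import *
a=ctrl.get_image("side")[:,:,::-1];cv2.imwrite("pics/s3.png",cv2.resize(a[90:210,220:380],None,fx=5,fy=5,interpolation=cv2.INTER_CUBIC))
p=ctrl.get_obs()["ee_pos"]
u=np.array([.9922,.1247]);v=np.array([-.1247,.9922])
for nm,z,hx,hy in(("foot",p[2]-66,20,12),("housing bottom",p[2]-31,30,19),("top",p[2]+49,30,19)):
    c=[np.append(p[:2]+a*hx*u+b*hy*v,z) for a,b in((-1,-1),(1,-1),(1,1),(-1,1))]
    print(nm,((proj("side",c)-(220,90)+.5)*5-.5).round().tolist())
E
```

```text
t: 7.7
ee_pos: [545.0, 88.4, 211.8]
orientation: [0.196, -3.134, -0.0]
ft_force: [-0.2, -0.5, -4.1]
width: 37.7
grasp_force: 30.0
t: 8.53
ee_pos: [549.7, 157.8, 212.7]
orientation: [-0.195, 3.136, -0.0]
ft_force: [-0.1, -0.1, -4.5]
width: 37.8
grasp_force: 30.0
8.5333 [549.684 157.806 212.723] yaw 0.12413236369754502 tilt [ 0. -0.] w 37.7840403893579 29.995552897453308 [-0.138 -0.072 -4.499] [ 0.259  0.358  1.758 -0.     1.026 -1.436]
tool shift to [549.5 158.5 210. ] [0.097 0.712 2.723]
foot [[339.0, 301.0], [392.0, 278.0], [368.0, 262.0], [315.0, 285.0]]
housing bottom [[329.0, 260.0], [410.0, 226.0], [371.0, 202.0], [291.0, 235.0]]
top [[321.0, 137.0], [405.0, 104.0], [365.0, 81.0], [282.0, 113.0]]
```

View pics/s3.png

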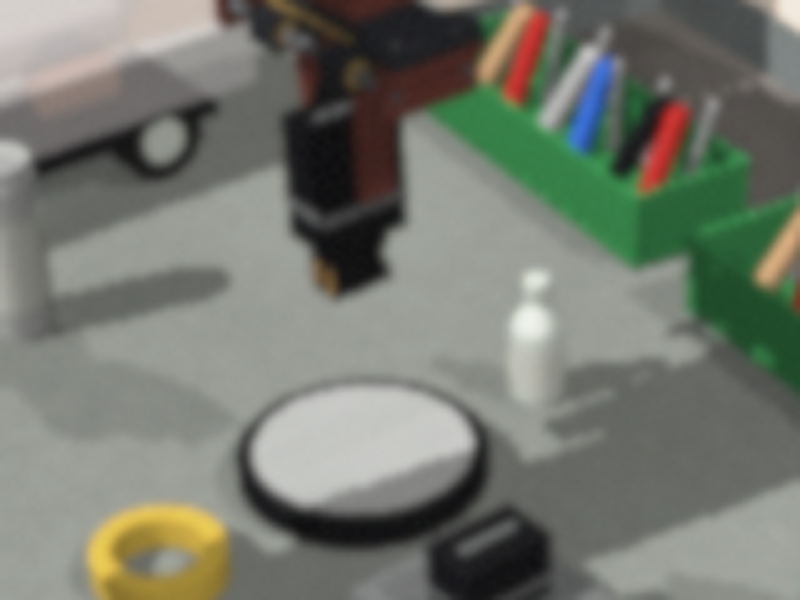

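The pack hangs upright with its plug's lower corner at crop (337,296), within about 1 px of the prediction, so it hasn't slipped. It is centred over the mirror at (363,447), and the bottle and tape are undisturbed. I'll trim down 3 mm, settle and hand in.

```bash
python3 -m pendant '{"grip":[-1,-1,-1,-1,-1,-1,-1,-1,-1,-1],"linear":[[0,0.5,1],[0,0,1],[0,0,1],[0,0,0],[0,0,0],[0,0,0],[0,0,0],[0,0,0],[0,0,0],[0,0,0]],"angular":[[0,0,0],[0,0,0],[0,0,0],[0,0,0],[0,0,0],[0,0,0],[0,0,0],[0,0,0],[0,0,0],[0,0,0]]}'
python3 st.py 549.5 158.5 210 && python3 -c "
from workcell import ctrl
print(ctrl.close_job())"
```

```text
t: 9.42
ee_pos: [549.6, 159.1, 209.7]
orientation: [-0.197, 3.135, 0.0]
ft_force: [-0.5, 0.1, -4.1]
width: 37.9
grasp_force: 30.0
9.4167 [549.588 159.078 209.722] yaw 0.1252097657488583 tilt [0. 0.] w 37.853662494900995 29.995467960834503 [-0.473  0.136 -4.071] [ 0.261  0.362  1.76   0.     1.02  -1.435]
tool shift to [549.5 158.5 210. ] [ 0.159 -0.563 -0.278]
the job is handed in; nothing more can be done
None
```

The job is handed in at about 9.4 s: the tall pack was pulled from the middle bay and is held upright, plug down, over the middle of the mirror, about 12 cm above the glass by my estimate; the hand-in call returned no verdict.

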